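# Open the topping canister at yellow and put its measuring cup in

### The job

First turn the brown cap of the topping canister by its wooden bar until the cap's opening sits squarely over the compartment with the yellow tag. Then unhook the measuring cup from its stand without forcing it (lift it past the hook's tip before drawing it away) and lower it upright through the opening until it stands on the floor of that compartment, and only then let go. Do not disturb the bread and other things around.

Things in the scene. Friction and masses are not known exactly. Their poses are not given: they have to be found in the camera images.
- canister: White round canister fixed to the counter, any yaw: 200 mm across, 74 high, 6 mm floor; origin under its centre, z up. Three 120 degree compartments with 4 mm radial walls; their middles lie 0, +120 and -120 degrees from its own +x (counter-clockwise from above). An ear at the rim by each middle (to 140 mm from the axis) carries a colour tag: 0 is always green, yellow and blue take either side.
- cap (a joint): Turn of the brown cap about the canister's vertical axis, rad, counter-clockwise from above positive; 0 = opening over the green tag's compartment (where it starts, within 0.3), +2.09 = canister direction +120 degrees, -2.09 = direction -120 degrees. Stops at -2.9 and +2.9; light friction (0.08 N m), no spring, stays where left.
- cap_opening (a point): Centre of the cap's only opening, 57 mm from the canister's axis, 75 mm high (cap's underside); its x points from the axis outwards through the opening, z up. The opening is a sector about 100 degrees wide, 22 to 90 mm from the axis, in a closed rim (top 83 mm) with a white diamond mark. A cup centred here has about 8 mm to spare in and out, 12 mm sideways.
- cap_knob (a point): Middle of the wooden bar on the cap, on the canister's axis, 105 mm above the counter. The bar is 70 mm long across the opening's direction (along the point's y), 20 mm thick (along its x), from 87 to 123 mm above the counter.
- tag_yellow: Yellow tag: disc 32 mm across, 12 mm high, fixed on an ear of the canister 120 mm from its axis, in the middle of the yellow compartment; origin at its underside, 70 mm above the counter.
- tag_blue: Blue tag, the same, at another compartment.
- tag_green: Green tag, the same, at the compartment over which the opening starts.
- hook_stand: Stand fixed to the counter; origin on the counter under the hook's V, z up. Wooden foot 150 x 130 x 14 mm (local x -40 to 110), steel post at local x 75 mm, up to 222 mm; from it a 10 mm thick bar slopes down to a V above the origin (bar centre at 178 mm) and rises to an upturned tip on the local -x side.
- hook_tip (a point): End of the hook's bar: 45 mm from the V towards the stand's -x, at 214 mm (top of the metal 219 mm). The cup must rise at least 36 mm before it passes over the tip and leaves towards the stand's -x; it can rise about 63 mm before its rim meets the V from below, so 45 to 55 mm is right.
- cup: Steel cup, 0.13-0.25 kg, loose on the hook, swings; origin at the foot's centre, z up. Cup 50 mm across, 50 high; two 6 mm rods 47 mm apart (own y) rise to an 8 mm crossbar, centre 130 mm up; above it an upright round wooden grip, diameter 24, from 143 to 198 mm above the foot. Crossbar hangs in the V along the stand's y, foot 59 mm above the counter. Fingers fit on the grip's sides along the stand's y.
- loaf_a: Light brown loaf, 200 x 88 x 88 mm, far left; leave alone.
- loaf_b: Dark loaf, 190 x 92 x 92 mm, far right; leave alone.
- loaf_c: Light brown loaf, 200 x 90 x 90 mm, on a board at the right; leave alone.
- jar: Jar with red lid, 64 mm across, 100 mm high, beyond the canister; leave alone.
- tin: White tin, 68 mm across, 75 mm high, front left; leave alone.
- bowl: White bowl, 100 mm across, 45 mm high, near the robot; leave alone.
- brush: Pastry brush, 200 mm, lying front right; leave alone.
Things that resemble listed ones, but are neither listed nor needed, are in the scene too. What is shaped like the cup but purple is not meant. Leave any red look-alike of the hook_stand alone.

How it is judged:
By the outcome, as a careful person would: the job done as asked, in the order asked, and still so for the second after the job is handed in, with the robot touching nothing.
It also fails if it takes over 72 s, if anything falls off the work surface, if the arm or the gripper's body presses on something with over 40 N, if the wrist force passes 120 N, or if a joint passes its speed limit or range.

### The arm

A 6-joint arm with a two-finger parallel gripper is mounted at the origin on the work surface. World frame = base frame: x ahead of the robot, y to its left, z up, the work surface at z = 0. Lengths are in m, angles in rad, forces in N, time in s.
With the tool pointing down it reaches from about 0.4 to 0.825 m from the base axis. Payload 7 kg.
Tool frame: the origin (TCP) lies at the centre of the arm's flange, where the gripper is bolted on; the fingertips stand 178 mm ahead of it and the grasp point (between the pads) lies arm.tcp_to_grasp ahead of it (arm.tcp_to_grasp is the distance from the TCP to the grasp point, in m); z points along the fingers, y is the direction in which the jaws open and shut (so a half turn about z gives the same grasp; the last joint's range is limited). The gripper opens to 88 mm and grips with 3 to 60 N. Pads are 19 mm wide; open, the fingers measure 130 mm over their backs; the gripper's body (78 mm by 193 mm) begins 47 mm behind the grasp point.
Start: joints at [-1.006, 0.359, 0.012, 0, -1.224, -0.288], TCP at [0.184, -0.649, 0.405] pointing down, gripper open.
Joint ranges: [-3.07, 3.07], [-1.43, 2.12], [-1.02, 1.25], [-3.03, 1.67], [-3.05, -0], [-3.03, 3.03]. Speed limits (rad/s): [2.39, 2.39, 3.01, 3.14, 3.14, 3.14].

### API

Orientations are given as [roll, pitch, yaw] about the fixed x, y, z axes, in that order (R = Rz(yaw) Ry(pitch) Rx(roll)).
In Python, from station import arm gives the robot as it stands.
- The arm moves only by the tool move_arm, never from a script. Its argument "deltas" is a list of rows, each a list of 6 numbers: the shift along the world's x, y, z in mm, then the turn, a rotation vector about the world's x, y, z in degrees. In form: [[tx, ty, tz, ax, ay, az], ...]. A call has exactly 5 rows; each row shifts and turns the commanded pose from where the row before left it; what a row does not reach is not made up. A row lasts 1/12 s, in which the tool goes at most 41.7 mm and 7.16 degrees, less where a joint would pass 70% of its speed; a pose out of reach is approached as far as the arm can. A call with a gripper value outside its range is refused whole. "claw" is the closure in counts, from 0 (fully open) to 255 (shut), set as the call begins (left out, the last holds). The fingers move at their own pace and stop on an object; "squeeze" is the grip in N (left out, the last holds). Time passes only in rows, so rows that do not move let the fingers close, or fill a call up. It gives the time, the measured TCP pose, the force and the opening at its end, in the units of the state.
- arm.get_state(): the state, without advancing time (a new reading comes with each control period).
- arm.grab_frame(name): name is "side" or "top"; returns the picture (480x640x3 uint8, red, green, blue); there is no depth.
- arm.calibration(name): a dict with "intrinsics" (3x3 intrinsics, pixels), "k1" (the pictures are not rectified: a ray, as slopes to the right and down, at radius r is drawn at 1 + k1 r^2 times it, then the intrinsics apply), "T" (4x4, takes a point from camera to world coordinates). Camera axes: x right, y up, looking along -z (the intrinsics and any distortion apply to the point x, -y, -z); pixel columns grow to the right and rows downward; lengths in m; the calibration is good to about 2 mm. A picture is of the moment at which its call begins. calibration takes no time and is no camera call.
- arm.job_done(): hands the job in, once; it reports no verdict.
Trained networks look in the newest picture that a camera, given by its name, has taken for a name from the list of things; names that differ only in an ending like _2 or _b are one class to them, and where a whole thing is asked for, a point or a joint stands for the part that bears it (a point fixed in the world has none). Each returns a list of dicts, best first, with "score" (0 to 1); they miss things now and then, are a little off and sometimes report something else, mostly with a low value. They report only what shows in the picture. A call takes as long as a camera call. They do not tell look-alikes from the thing itself.
- arm.spot_in(thing, camera): "xy" ([column, row] in pixels, amid what is visible of it).
- arm.masks_of(thing, camera): "pixels" (480x640 bool, what is visible of it) and "xy" ([column, row] in pixels, amid what is visible of it).
- arm.spot_point(thing, camera): "xy" ([column, row] in pixels: a listed point, or the origin of a listed thing).
The state is a dict: "t": time; "q": joint angles; "qd": joint speeds; "joint_efforts": joint torques, N m; "eef_pos": TCP position; "ee_rot": TCP orientation; "force": force on the tool from outside, world axes, zero at the start; "moment": the same for the moment, N m; "width": finger opening in m.
Only numpy, scipy, OpenCV 4.12 (cv2) and the standard library are available. Lean on these libraries where they do the work, as an engineer would, in place of code of your own. Each camera call takes 0.05 s, during which the arm holds its last target. There are 200 camera calls.

## Working session

There is one attempt and no reset: what is moved stays moved. The work goes in short steps, Python scripts to look and compute and a tool call to move; the robot and the scene stay as the last step left them, time stands still between calls to the robot, and variables do not carry over. Pictures are saved under pics/ and viewed, about 8 in all and at most 12, crops included, and the job is handed in when it is done.

Besides the shell and the picture viewer there is one more tool, called after "Call:" as name(argument=value, ...), one argument or row to a line, values as JSON. move_arm: Moves the arm, as the interface text tells. Its arguments: {"type":"object","properties":{"deltas":{"type":"array","items":{"type":"array","items":{"type":"number"}}},"claw":{"type":"number"},"squeeze":{"type":"number"}},"required":["deltas"]}

```bash
ls; mkdir -p pics
cat > h.py <<'E'
import numpy as np, cv2
from station import arm
def ray(cam,xy):
    c=arm.calibration(cam);K=np.array(c["intrinsics"]);T=np.array(c["T"])
    d=np.array([(xy[0]-K[0,2])/K[0,0],(xy[1]-K[1,2])/K[1,1]]);u=d.copy()
    for _ in range(30): u=d/(1+c["k1"]*(u@u))
    return T[:3,3],T[:3,:3]@np.array([u[0],-u[1],-1])
def atz(cam,xy,z):
    o,d=ray(cam,xy);return o+d*(z-o[2])/d[2]
def proj(cam,p):
    c=arm.calibration(cam);K=np.array(c["intrinsics"]);T=np.array(c["T"])
    q=T[:3,:3].T@(np.array(p)-T[:3,3]);u=np.array([q[0],-q[1]])/-q[2];u=u*(1+c["k1"]*(u@u))
    return K[:2,:2]@u+K[:2,2]
def tri(a,b,ca="top",cb="side"):
    o1,d1=ray(ca,a);o2,d2=ray(cb,b);s=np.linalg.lstsq(np.c_[d1,-d2],o2-o1,rcond=None)[0]
    p,q=o1+s[0]*d1,o2+s[1]*d2;return (p+q)/2,np.linalg.norm(p-q)
def shot(cam,name):
    im=arm.grab_frame(cam);cv2.imwrite(f"pics/{name}.png",cv2.cvtColor(np.array(im),cv2.COLOR_RGB2BGR));return im
E
python3 - <<'E'
from h import *
np.set_printoptions(precision=4,suppress=True)
for c in("top","side"):
    shot(c,c+"0"); print(arm.calibration(c))
    for n in["canister","cap_opening","cap_knob","tag_yellow","tag_blue","tag_green","hook_stand","hook_tip","cup"]:
        print(c,n,[(np.round(r["xy"],1).tolist(),round(r["score"],2)) for r in arm.spot_point(n,c)[:4]])
print(arm.tcp_to_grasp,arm.get_state())
E
```

```text
pics
{'intrinsics': array([[571.5788,   0.    , 315.2683],
       [  0.    , 571.5788, 241.5716],
       [  0.    ,   0.    ,   1.    ]]), 'k1': -0.14070383854308202, 'T': array([[-0.0213,  0.9744, -0.224 ,  0.168 ],
       [-0.9998, -0.0204,  0.0063, -0.0652],
       [ 0.0016,  0.224 ,  0.9746,  1.5165],
       [ 0.    ,  0.    ,  0.    ,  1.    ]])}
top canister [([333.2, 226.4], 0.63)]
top cap_opening [([330.1, 195.4], 0.58)]
top cap_knob [([335.6, 217.9], 0.95), ([295.7, 242.6], 0.73)]
top tag_yellow [([201.0, 227.7], 0.72), ([296.3, 241.4], 0.52)]
top tag_blue [([370.5, 242.6], 0.67)]
top tag_green [([333.6, 174.6], 0.65), ([224.3, 161.0], 0.63)]
top hook_stand [([167.8, 383.2], 0.98), ([201.3, 231.9], 0.64), ([335.1, 227.6], 0.52)]
top hook_tip [([180.0, 230.8], 0.83), ([133.6, 402.0], 0.72), ([424.5, 301.3], 0.67)]
top cup [([203.7, 226.2], 0.67), ([157.7, 212.0], 0.67), ([151.1, 244.7], 0.57), ([179.2, 228.4], 0.56)]
{'intrinsics': array([[469.307 ,   0.    , 327.1523],
       [  0.    , 469.307 , 229.7877],
       [  0.    ,   0.    ,   1.    ]]), 'k1': -0.0416558586672459, 
[... 582 characters left out ...]
tand [([389.8, 418.5], 0.95)]
side hook_tip [([419.9, 359.9], 0.93), ([250.2, 281.7], 0.83), ([284.4, 232.8], 0.52), ([304.3, 263.8], 0.16)]
side cup [([228.0, 381.7], 0.91), ([246.1, 315.6], 0.9), ([193.9, 367.2], 0.63), ([228.3, 258.4], 0.57)]
0.1593 {'t': 1.0, 'q': array([-1.0059,  0.3585,  0.0119, -0.    , -1.2241, -0.2881]), 'qd': array([ 0.001 ,  0.0001, -0.0001, -0.0029,  0.0013,  0.0003]), 'joint_efforts': array([ -0.0002, -58.2388,  29.3304,   7.0026,   0.0125,  -0.    ]), 'eef_pos': array([ 0.1844, -0.6493,  0.4047]), 'ee_rot': array([-3.1415,  0.    , -2.8648]), 'force': array([ 0.7337, -0.143 , -0.3291]), 'moment': array([-0.0119,  0.0252, -0.0169]), 'width': 0.08776095021124919}
```

View pics/top0.png

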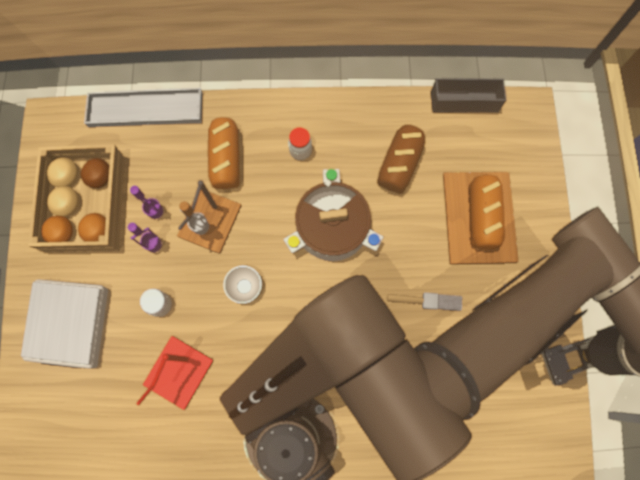

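View pics/side0.png

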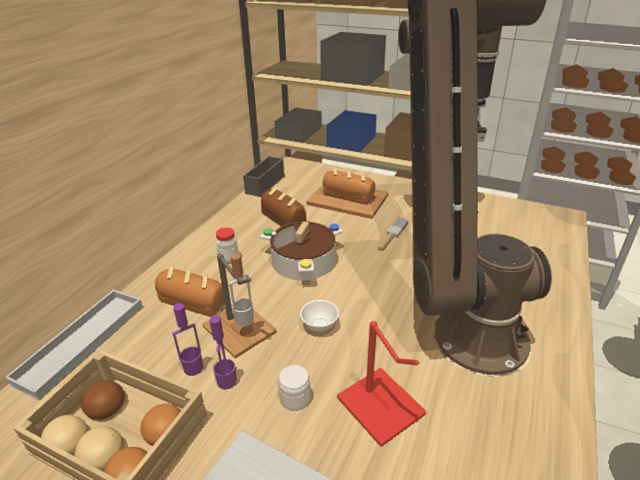

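The top view shows the canister at (333,220), with tags green (332,175), yellow (294,242) and blue (374,240), and the wooden stand near (210,220). The side view shows the steel cup at (243,312), the grip at (237,262) and the post top at (224,258). The purple cups and the red stand are decoys. Next I measure these.

Run:
```python
from h import *
np.set_printoptions(precision=4,suppress=True)
t=cv2.imread("pics/top0.png");s=cv2.imread("pics/side0.png")
hsv=cv2.cvtColor(t,cv2.COLOR_BGR2HSV)
P={}
for n,(lo,hi,c) in dict(y=((22,150,120),(34,255,255),(294,241)),b=((100,120,80),(125,255,255),(374,240)),g=((50,100,60),(80,255,255),(332,175))).items():
    m=cv2.inRange(hsv,lo,hi);k=np.zeros_like(m);cv2.circle(k,c,14,255,-1);m&=k
    ys,xs=np.nonzero(m);P[n]=atz("top",(xs.mean(),ys.mean()),.081);print(n,len(xs),xs.mean(),ys.mean(),P[n])
C=sum(P.values())/3;print("C",C)
for n in P:v=P[n]-C;print(n,np.degrees(np.arctan2(v[1],v[0])),np.hypot(v[0],v[1]))
print("knob",atz("top",(335.6,217.9),.105), "opening",atz("top",(330.1,195.4),.075))
for a in arm.masks_of("hook_stand","top")[:3]: print(a["xy"],a["score"])
for n in("cup","hook_stand"):
  for a in arm.masks_of(n,"side")[:3]: print(n,a["xy"],a["score"])
cv2.imwrite("pics/c1.png",np.hstack([cv2.resize(t[165:265,160:260],(400,400),interpolation=3),cv2.resize(t[165:265,285:385],(400,400),interpolation=3)]))
cv2.imwrite("pics/c2.png",cv2.resize(s[240:360,180:340],(800,600),interpolation=3))
```

```text
y 81 293.358024691358 241.35802469135803 [ 0.4996 -0.018   0.081 ]
b 57 373.43859649122805 239.17543859649123 [ 0.5011 -0.2249  0.081 ]
g 74 331.06756756756755 174.28378378378378 [ 0.6802 -0.1203  0.081 ]
C [ 0.5603 -0.1211  0.081 ]
y 120.4946192736765 0.11958276393929147
b -119.70952437557301 0.1195095976419109
g 0.3623031402107268 0.11991488290286795
knob [ 0.5534 -0.1277  0.105 ] opening [ 0.6235 -0.1163  0.075 ]
[211.5, 219.3] 0.95
[173.2, 373.4] 0.9
[371.7, 238.7] 0.15
cup [188.2, 349.6] 0.87
cup [241.8, 300.3] 0.75
cup [221.4, 363.1] 0.6
hook_stand [380.2, 400.8] 0.7
hook_stand [233.6, 326.8] 0.57
hook_stand [294.4, 386.4] 0.29
```

View pics/c1.png

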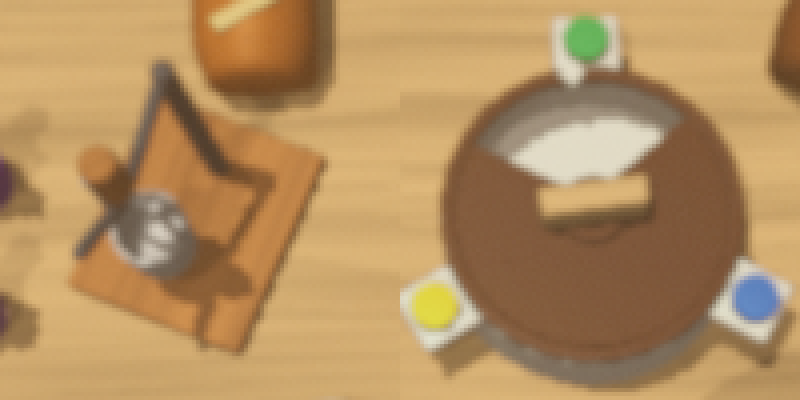

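View pics/c2.png

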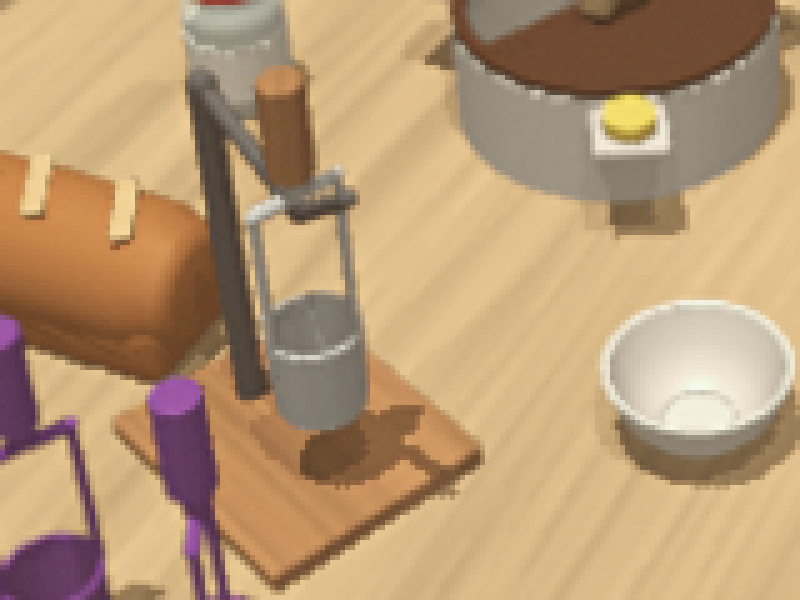

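Run:
```python
from h import *
np.set_printoptions(precision=4,suppress=True)
print("posttop",tri((200,182),(220,255.6)));tip=tri((180,228),(250,279.6));print("tip",tip)
g=tri((185,204.3),(236.4,255.6));print("griptop",g)
f=[atz("top",p,.014) for p in((177.5,236.3),(220,253),(241.3,205))];print("foot",*f,np.linalg.norm(f[1]-f[0]),np.linalg.norm(f[2]-f[1]))
u=(f[2]-f[1])[:2];v=(f[1]-f[0])[:2];print("yaws",np.degrees(np.arctan2(u[1],u[0])),np.degrees(np.arctan2(v[1],v[0])))
print("foot centre",(f[0]+f[2])/2)
# refine foot via brown mask rect in top
t=cv2.imread("pics/top0.png");hsv=cv2.cvtColor(t,cv2.COLOR_BGR2HSV)
# bar
C=np.array([.5603,-.1211])
bar=[atz("top",((x-400)/4+285,y/4+165),.123) for x,y in((538,190),(648,176),(650,205),(543,219))];print("bar",np.mean(bar,0))
d=(bar[0]-bar[1]+bar[3]-bar[2]);print("bar y-axis yaw",np.degrees(np.arctan2(-d[0],d[1])),np.linalg.norm(d)/2)
m=atz("top",((572-400)/4+285,75/4+165),.083)[:2]-C;print("mark",np.degrees(np.arctan2(m[1],m[0])),np.hypot(*m))
e=[atz("top",((x-400)/4+285,y/4+165),.083)[:2]-C for x,y in((480,140),(682,122))]
print("edges",[ (np.degrees(np.arctan2(k[1],k[0])),np.hypot(*k)) for k in e])
for x in("posttop",):pass
```

```text
posttop (array([0.6195, 0.2008, 0.2134]), np.float64(0.0026728510662130086))
tip (array([0.5073, 0.2468, 0.2096]), np.float64(0.0018374919157626757))
griptop (array([0.5522, 0.2267, 0.2504]), np.float64(0.0041160533338726905))
foot [0.5359 0.3    0.014 ] [0.4871 0.1824 0.014 ] [0.6205 0.1259 0.014 ] 0.12734163788531458 0.14494002044759713
yaws -22.960911365437823 -112.54001828529269
foot centre [0.5782 0.213  0.014 ]
bar [ 0.5579 -0.1224  0.123 ]
bar y-axis yaw 6.447642050557992 0.06936236016256138
mark 5.956768522515466 0.09343739617452838
edges [(np.float64(55.23438772252716), np.float64(0.08658545340633421)), (np.float64(-46.25007850970941), np.float64(0.08537369857776793))]
```

Call:
move_arm(
  deltas=[
    [18.8, 26.4, 0, 0, 0, 4],
    [18.8, 26.4, 0, 0, 0, 4],
    [18.8, 26.4, 0, 0, 0, 4],
    [18.8, 26.4, 0, 0, 0, 4],
    [18.8, 26.4, 0, 0, 0, 4],
  ],
  claw=0,
  squeeze=15,
)

```text
t: 1.57
eef_pos: [0.279, -0.5161, 0.4047]
ee_rot: [-3.141, 0.0, -2.513]
force: [1.1, -0.2, 1.0]
width: 0.0876
```

Call:
move_arm(
  deltas=[
    [18.8, 26.4, 0, 0, 0, 4],
    [18.8, 26.4, 0, 0, 0, 4],
    [18.8, 26.4, 0, 0, 0, 4],
    [18.8, 26.4, 0, 0, 0, 4],
    [18.8, 26.4, 0, 0, 0, 4],
  ],
)

```text
t: 1.98
eef_pos: [0.373, -0.3839, 0.4049]
ee_rot: [-3.141, 0.0, -2.163]
force: [0.5, -0.7, -0.4]
width: 0.0875
```

Call:
move_arm(
  deltas=[
    [18.8, 26.4, 0, 0, 0, 4],
    [18.8, 26.4, 0, 0, 0, 4],
    [18.8, 26.4, 0, 0, 0, 4],
    [18.8, 26.4, 0, 0, 0, 4],
    [18.8, 26.4, 0, 0, 0, 4],
  ],
)

```text
t: 2.4
eef_pos: [0.4671, -0.2518, 0.405]
ee_rot: [-3.141, 0.0, -1.814]
force: [0.1, -0.8, 0.4]
width: 0.0875
```

Call:
move_arm(
  deltas=[
    [18.8, 26.4, 0, 0, 0, 4],
    [18.8, 26.4, 0, 0, 0, 4],
    [18.8, 26.4, 0, 0, 0, 4],
    [18.8, 26.4, 0, 0, 0, 4],
    [18.8, 26.4, 0, 0, 0, 4],
  ],
)

```text
t: 2.82
eef_pos: [0.5611, -0.1198, 0.405]
ee_rot: [-3.141, -0.0, -1.465]
force: [0.8, -1.2, 0.2]
width: 0.0877
```

Call:
move_arm(
  deltas=[
    [0, 0, 0, 0, 0, 0],
    [0, 0, -25, 0, 0, 0],
    [0, 0, -25, 0, 0, 0],
    [0, 0, -20, 0, 0, 0],
    [0, 0, 0, 0, 0, 0],
  ],
)

```text
t: 3.23
eef_pos: [0.559, -0.1211, 0.3306]
ee_rot: [3.135, 0.001, -1.469]
force: [-1.1, -0.1, -0.4]
width: 0.0874
```

Call:
move_arm(
  deltas=[
    [0, 0, -20, 0, 0, 0],
    [0, 0, -20, 0, 0, 0],
    [0, 0, -15, 0, 0, 0],
    [0, 0, -9, 0, 0, 0],
    [0, 0, 0, 0, 0, 0],
  ],
)

```text
t: 3.65
eef_pos: [0.5602, -0.1214, 0.2697]
ee_rot: [3.139, 0.0, -1.469]
force: [-0.8, 0.3, 1.5]
width: 0.0873
```

Run:
```python
from h import *
s=shot("side","s1");cv2.imwrite("pics/s1c.png",cv2.cvtColor(cv2.resize(s[120:280,200:400],(800,640),interpolation=3)[:600],cv2.COLOR_RGB2BGR))
print(arm.get_state()["eef_pos"])
```

```text
[ 0.56061991 -0.12140402  0.27091069]
```

View pics/s1c.png

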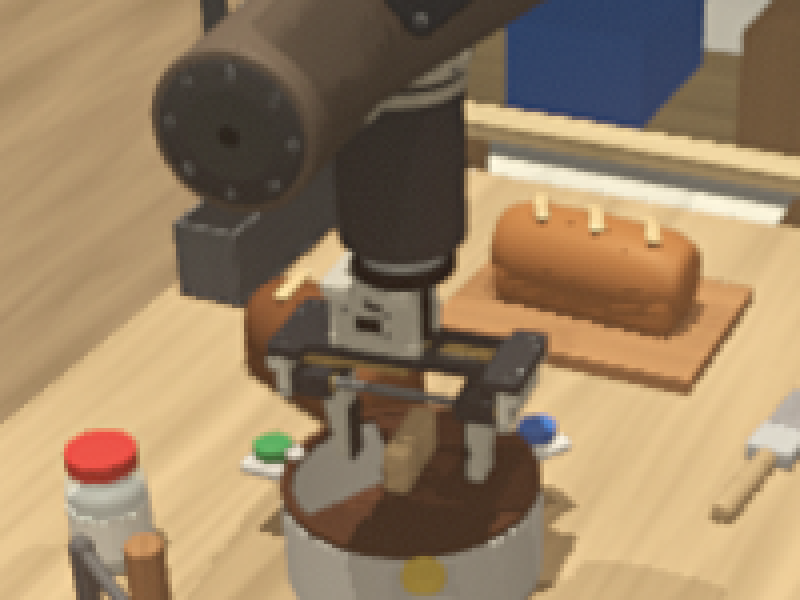

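The wooden bar stands between the open fingers, at about (410,450) in the crop. I'll close on it.

Call:
move_arm(
  deltas=[
    [0, 0, 0, 0, 0, 0],
    [0, 0, 0, 0, 0, 0],
    [0, 0, 0, 0, 0, 0],
    [0, 0, 0, 0, 0, 0],
    [0, 0, 0, 0, 0, 0],
  ],
  claw=255,
  squeeze=20,
)

```text
t: 4.12
eef_pos: [0.5605, -0.1213, 0.2713]
ee_rot: [-3.141, -0.0, -1.469]
force: [0.8, -0.6, -0.1]
width: 0.0601
```

Call:
move_arm(
  deltas=[
    [0, 0, 0, 0, 0, 0],
    [0, 0, 0, 0, 0, 0],
    [0, 0, 0, 0, 0, 0],
    [0, 0, 0, 0, 0, 0],
    [0, 0, 0, 0, 0, 0],
  ],
)

```text
t: 4.53
eef_pos: [0.5604, -0.1213, 0.2706]
ee_rot: [3.141, -0.0, -1.469]
force: [-0.1, 0.1, 0.5]
width: 0.0264
```

Call:
move_arm(
  deltas=[
    [0, 0, 0, 0, 0, 0],
    [0, 0, 0, 0, 0, 0],
    [0, 0, 0, 0, 0, 0],
    [0, 0, 0, 0, 0, 0],
    [0, 0, 0, 0, 0, 0],
  ],
)

```text
t: 4.95
eef_pos: [0.5611, -0.1212, 0.2707]
ee_rot: [-3.14, -0.0, -1.468]
force: [5.8, -0.3, -4.6]
width: 0.0201
```

Call:
move_arm(
  deltas=[
    [0, 0, 0, 0, 0, 2],
    [0, 0, 0, 0, 0, 4],
    [0, 0, 0, 0, 0, 5],
    [0, 0, 0, 0, 0, 5],
    [0, 0, 0, 0, 0, 5],
  ],
)

```text
t: 5.37
eef_pos: [0.5614, -0.1211, 0.2707]
ee_rot: [-3.139, -0.001, -1.098]
force: [8.5, 0.0, -5.6]
width: 0.0201
```

Call:
move_arm(
  deltas=[
    [0, 0, 0, 0, 0, 5],
    [0, 0, 0, 0, 0, 5],
    [0, 0, 0, 0, 0, 5],
    [0, 0, 0, 0, 0, 5],
    [0, 0, 0, 0, 0, 5],
  ],
)

```text
t: 5.78
eef_pos: [0.5618, -0.1208, 0.2707]
ee_rot: [-3.139, -0.002, -0.661]
force: [8.8, 2.0, -6.6]
width: 0.0196
```

Call:
move_arm(
  deltas=[
    [0, 0, 0, 0, 0, 5],
    [0, 0, 0, 0, 0, 5],
    [0, 0, 0, 0, 0, 5],
    [0, 0, 0, 0, 0, 5],
    [0, 0, 0, 0, 0, 5],
  ],
)

```text
t: 6.2
eef_pos: [0.562, -0.1203, 0.2708]
ee_rot: [-3.139, -0.004, -0.225]
force: [7.9, 5.4, -5.6]
width: 0.0201
```

Call:
move_arm(
  deltas=[
    [0, 0, 0, 0, 0, 5],
    [0, 0, 0, 0, 0, 5],
    [0, 0, 0, 0, 0, 5],
    [0, 0, 0, 0, 0, 5],
    [0, 0, 0, 0, 0, 5],
  ],
)

```text
t: 6.62
eef_pos: [0.562, -0.1198, 0.2707]
ee_rot: [-3.14, -0.004, 0.212]
force: [7.4, 10.1, -5.7]
width: 0.0199
```

Call:
move_arm(
  deltas=[
    [0, 0, 0, 0, 0, 5],
    [0, 0, 0, 0, 0, 5],
    [0, 0, 0, 0, 0, 5],
    [0, 0, 0, 0, 0, 3.5],
    [0, 0, 0, 0, 0, 0],
  ],
)

```text
t: 7.03
eef_pos: [0.5618, -0.1195, 0.2708]
ee_rot: [-3.141, -0.005, 0.534]
force: [6.5, 11.0, -4.1]
width: 0.02
```

Call:
move_arm(
  deltas=[
    [0, 0, 0, 0, 0, 0],
    [0, 0, 0, 0, 0, 0],
    [0, 0, 0, 0, 0, 0],
    [0, 0, 0, 0, 0, 0],
    [0, 0, 0, 0, 0, 0],
  ],
)

```text
t: 7.45
eef_pos: [0.5618, -0.1195, 0.2708]
ee_rot: [-3.141, -0.005, 0.531]
force: [7.2, 11.0, -4.2]
width: 0.0199
```

Call:
move_arm(
  deltas=[
    [0, 0, 0, 0, 0, 0],
    [0, 0, 0, 0, 0, 0],
    [0, 0, 0, 0, 0, 0],
    [0, 0, 0, 0, 0, 0],
    [0, 0, 0, 0, 0, 0],
  ],
  claw=0,
)

```text
t: 7.87
eef_pos: [0.5601, -0.1216, 0.2706]
ee_rot: [-3.141, 0.001, 0.529]
force: [-0.3, 0.4, 0.1]
width: 0.0473
```

Call:
move_arm(
  deltas=[
    [0, 0, 5, 0, 0, 0],
    [0, 0, 20, 0, 0, 0],
    [0, 0, 35, 0, 0, 0],
    [0, 0, 35, 0, 0, 0],
    [0, 0, 35, 0, 0, 0],
  ],
)

```text
t: 8.28
eef_pos: [0.56, -0.1215, 0.4025]
ee_rot: [-3.141, 0.001, 0.53]
force: [0.8, 0.3, 0.2]
width: 0.0807
```

Call:
move_arm(
  deltas=[
    [-0.7, 23.3, 8, 0, 0, -3.5],
    [-0.7, 23.3, 8, 0, 0, -3.5],
    [-0.7, 23.3, 8, 0, 0, -3.5],
    [-0.7, 23.3, 8, 0, 0, -3.5],
    [-0.7, 23.3, 8, 0, 0, -3.5],
  ],
)

```text
t: 8.7
eef_pos: [0.5565, -0.0041, 0.4417]
ee_rot: [3.142, -0.0, 0.221]
force: [1.0, -0.9, -0.4]
width: 0.0875
```

Call:
move_arm(
  deltas=[
    [-0.7, 23.3, 4, 0, 0, -3.5],
    [-0.7, 23.3, 4, 0, 0, -3.5],
    [-0.7, 23.3, 4, 0, 0, -3.5],
    [-0.7, 23.3, 4, 0, 0, -3.5],
    [-0.7, 23.3, 4, 0, 0, -3.5],
  ],
)

```text
t: 9.12
eef_pos: [0.553, 0.1125, 0.4614]
ee_rot: [-3.142, -0.0, -0.084]
force: [0.1, -0.0, -0.0]
width: 0.0876
```

Call:
move_arm(
  deltas=[
    [-0.7, 23.3, 0, 0, 0, -3.5],
    [-0.7, 23.3, 0, 0, 0, -3.5],
    [-0.7, 23.3, 0, 0, 0, -3.5],
    [-0.7, 23.3, 0, 0, 0, -3.5],
    [-0.7, 23.3, 0, 0, 0, -4.0],
  ],
)

```text
t: 9.53
eef_pos: [0.5496, 0.229, 0.4612]
ee_rot: [-3.141, -0.0, -0.398]
force: [0.3, 0.7, 0.2]
width: 0.0876
```

Run:
```python
from h import *
np.set_printoptions(precision=4,suppress=True)
t=shot("top","t2");s=shot("side","s2")
print(arm.get_state()["eef_pos"],arm.get_state()["ee_rot"])
for n in("cap_opening","cap_knob"):
  for c in("top","side"): print(n,c,[(np.round(r["xy"],1).tolist(),round(r["score"],2)) for r in arm.spot_point(n,c)[:2]])
b=lambda i:cv2.cvtColor(i,cv2.COLOR_RGB2BGR)
cv2.imwrite("pics/c3.png",np.hstack([cv2.resize(b(t)[165:265,285:385],(400,400),interpolation=3),cv2.resize(b(s)[200:320,180:300][:,:],(400,400),interpolation=3)]))
```

```text
[0.5498 0.2306 0.4606] [ 3.1415  0.0002 -0.3954]
cap_opening top [([311.9, 230.1], 0.72)]
cap_opening side [([304.8, 251.5], 0.59)]
cap_knob top [([334.3, 218.1], 0.81)]
cap_knob side [([305.4, 233.6], 0.95)]
```

View pics/c3.png

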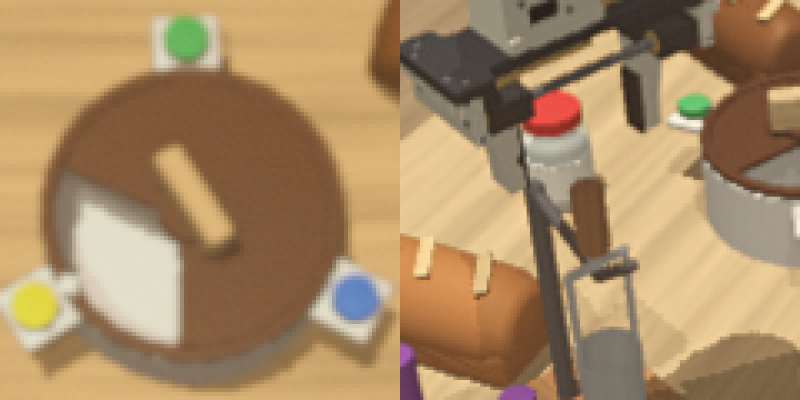

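Run:
```python
from h import *
np.set_printoptions(precision=4,suppress=True)
C=np.array([.5603,-.1211]);A=lambda v:(round(np.degrees(np.arctan2(v[1],v[0])),1),round(np.hypot(*v),4))
at=lambda x,y,z:atz("top",(x/4+285,y/4+165),z)[:2]
print("mark",A(at(66,286,.083)-C))
print("edges",A(at(65,173,.083)-C),A(at(181,346,.083)-C))
t=cv2.imread("pics/t2.png");h=cv2.cvtColor(t,cv2.COLOR_BGR2HSV)[195:235,315:355]
m=((h[...,2]>175)&(h[...,1]>60)).astype(np.uint8);print(m.sum())
r=cv2.minAreaRect(np.argwhere(m)[:,::-1].astype(np.float32));print(r)
bx=[atz("top",p+[315,195],.123)[:2] for p in cv2.boxPoints(r)];print("bar",np.mean(bx,0),[A(bx[i+1]-bx[i]) for i in range(2)])
print("net opening",A(atz("top",(311.9,230.1),.075)[:2]-C))
# side view: grip axis pts crop (right): px=180+(x-400)*.3, py=200+y*.3
print("predict grip top/bottom", proj("side",(.5495,.228,.257)),proj("side",(.5495,.228,.202)),"seen",180+190*.3,200+182*.3,180+196*.3,200+252*.3)
```

```text
mark (np.float64(120.8), np.float64(0.0952))
edges (np.float64(71.6), np.float64(0.0857)) (np.float64(174.4), np.float64(0.0902))
191
((18.076923370361328, 18.115385055541992), (26.34825897216797, 7.21110200881958), 56.3099365234375)
bar [ 0.5613 -0.1208] [(np.float64(-56.4), np.float64(0.0186)), (np.float64(-148.9), np.float64(0.0683))]
net opening (np.float64(119.0), np.float64(0.0625))
predict grip top/bottom [235.8855 253.5661] [238.5626 272.7814] seen 237.0 254.6 238.8 275.6
```

Call:
move_arm(
  deltas=[
    [0, 0, -15, 0, 0, 0],
    [0, 0, -20, 0, 0, 0],
    [0, 0, -20, 0, 0, 0],
    [0, 0, -13, 0, 0, 0],
    [0, 0, 0, 0, 0, 0],
  ],
)

```text
t: 10.25
eef_pos: [0.5493, 0.2267, 0.3899]
ee_rot: [3.138, 0.003, -0.396]
force: [-0.5, -0.4, -1.2]
width: 0.0879
```

Run:
```python
from h import *
s=shot("side","s3");print(arm.get_state()["eef_pos"],arm.get_state()["force"])
cv2.imwrite("pics/s3c.png",cv2.cvtColor(cv2.resize(s[200:320,170:310],(700,600),interpolation=3),cv2.COLOR_RGB2BGR))
```

```text
[0.54979345 0.22706273 0.39176958] [ 0.1749736  -0.66090241 -0.00251106]
```

View pics/s3c.png

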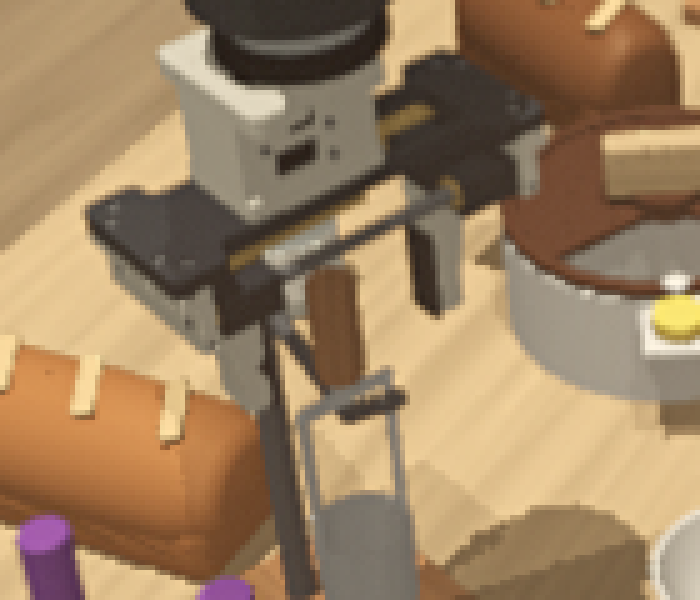

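The grip, at (335,320), stands midway between the fingers, at (240,360) and (435,260). I'll close on it.

Call:
move_arm(
  deltas=[
    [0, 0, 0, 0, 0, 0],
    [0, 0, 0, 0, 0, 0],
    [0, 0, 0, 0, 0, 0],
    [0, 0, 0, 0, 0, 0],
    [0, 0, 0, 0, 0, 0],
  ],
  claw=255,
  squeeze=35,
)

```text
t: 10.72
eef_pos: [0.55, 0.2282, 0.3933]
ee_rot: [-3.141, -0.001, -0.395]
force: [0.5, -0.0, -0.0]
width: 0.0599
```

Call:
move_arm(
  deltas=[
    [0, 0, 0, 0, 0, 0],
    [0, 0, 0, 0, 0, 0],
    [0, 0, 0, 0, 0, 0],
    [0, 0, 0, 0, 0, 0],
    [0, 0, 0, 0, 0, 0],
  ],
)

```text
t: 11.13
eef_pos: [0.55, 0.2283, 0.3927]
ee_rot: [-3.142, -0.0, -0.395]
force: [0.1, 1.2, 0.4]
width: 0.0264
```

Call:
move_arm(
  deltas=[
    [0, 0, 0, 0, 0, 0],
    [0, 0, 0, 0, 0, 0],
    [0, 0, 0, 0, 0, 0],
    [0, 0, 0, 0, 0, 0],
    [0, 0, 0, 0, 0, 0],
  ],
)

```text
t: 11.55
eef_pos: [0.55, 0.2282, 0.3928]
ee_rot: [-3.141, -0.0, -0.395]
force: [0.1, -1.0, 2.6]
width: 0.0231
```

Call:
move_arm(
  deltas=[
    [0, 0, 3, 0, 0, 0],
    [0, 0, 6, 0, 0, 0],
    [0, 0, 6, 0, 0, 0],
    [0, 0, 6, 0, 0, 0],
    [0, 0, 4, 0, 0, 0],
  ],
)

```text
t: 11.97
eef_pos: [0.5501, 0.2283, 0.4188]
ee_rot: [-3.141, -0.001, -0.395]
force: [0.3, -0.9, -1.9]
width: 0.0234
```

Call:
move_arm(
  deltas=[
    [0, 0, 6, 0, 0, 0],
    [0, 0, 7, 0, 0, 0],
    [0, 0, 7, 0, 0, 0],
    [0, 0, 5, 0, 0, 0],
    [0, 0, 0, 0, 0, 0],
  ],
)

```text
t: 12.38
eef_pos: [0.5502, 0.2283, 0.4443]
ee_rot: [-3.14, -0.001, -0.395]
force: [0.4, -0.4, -0.3]
width: 0.0235
```

Run:
```python
from h import *
s=shot("side","s4");print(arm.get_state()["eef_pos"],arm.get_state()["force"],arm.get_state()["width"])
cv2.imwrite("pics/s4c.png",cv2.cvtColor(cv2.resize(s[200:320,170:310],(700,600),interpolation=3),cv2.COLOR_RGB2BGR))
```

```text
[0.55002354 0.22827023 0.44344725] [-0.12383603 -0.08386428 -1.06914825] 0.022959971118413542
```

View pics/s4c.png

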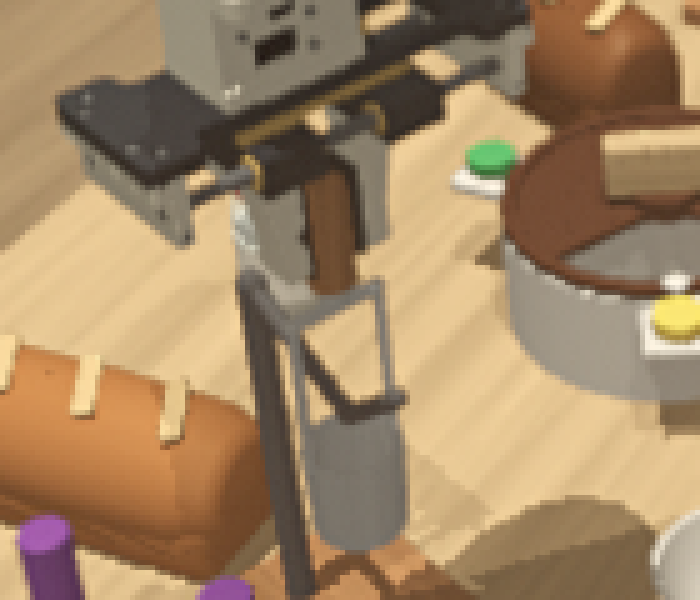

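Run:
```python
from h import *
print([atz("side",p,0) for p in((191,368),(225,380))],[tri(a,b) for a,b in(((136,190),(180,312)),((132,228),(216,325)))])
```

```text
[array([0.61546273, 0.37448785, 0.        ]), array([0.52124943, 0.3714335 , 0.        ])] [(array([0.61514148, 0.36930564, 0.17624814]), np.float64(0.004582323243477571)), (array([0.51705634, 0.37333751, 0.17936952]), np.float64(0.0035721352820253503))]
```

Call:
move_arm(
  deltas=[
    [-4.6, 1.9, 0, 0, 0, 0],
    [-9.2, 3.8, 0, 0, 0, 0],
    [-11.1, 4.6, 0, 0, 0, 0],
    [-11.1, 4.6, 0, 0, 0, 0],
    [-11.1, 4.6, 0, 0, 0, 0],
  ],
)

```text
t: 12.85
eef_pos: [0.5014, 0.2482, 0.4425]
ee_rot: [3.141, 0.0, -0.395]
force: [0.5, 0.3, -1.5]
width: 0.0238
```

Call:
move_arm(
  deltas=[
    [-11.1, 4.6, 0, 0, 0, 0],
    [-11.1, 4.6, 0, 0, 0, 0],
    [-11.1, 4.6, 0, 0, 0, 0],
    [-11.1, 4.6, 0, 0, 0, 0],
    [-11.1, 4.6, 0, 0, 0, 0],
  ],
)

```text
t: 13.27
eef_pos: [0.4461, 0.2712, 0.4428]
ee_rot: [-3.141, -0.0, -0.395]
force: [-0.1, 0.6, -1.4]
width: 0.0235
```

Call:
move_arm(
  deltas=[
    [0, -7, 10, 0, 0, 0],
    [0, -14, 10, 0, 0, 0],
    [0, -18, 10, 0, 0, 0],
    [0, -18, 10, 0, 0, 0],
    [0, -18, 10, 0, 0, 0],
  ],
)

```text
t: 13.68
eef_pos: [0.4473, 0.1935, 0.4942]
ee_rot: [-3.141, -0.001, -0.396]
force: [1.0, 0.5, -2.2]
width: 0.0234
```

Call:
move_arm(
  deltas=[
    [4, -24, 0, 0, 0, 0],
    [9, -27, 0, 0, 0, 0],
    [9, -30, 0, 0, 0, 0],
    [9, -30, 0, 0, 0, 0],
    [9, -30, 0, 0, 0, 0],
  ],
)

```text
t: 14.1
eef_pos: [0.487, 0.0515, 0.4941]
ee_rot: [-3.14, -0.001, -0.396]
force: [0.5, 0.5, -1.9]
width: 0.0234
```

Call:
move_arm(
  deltas=[
    [12, -30, 0, 0, 0, 0],
    [12, -30, 0, 0, 0, 0],
    [10, -28, 0, 0, 0, 0],
    [7, -24, 0, 0, 0, 0],
    [4, -14, 0, 0, 0, 0],
  ],
)

```text
t: 14.52
eef_pos: [0.5321, -0.0753, 0.4936]
ee_rot: [3.141, -0.001, -0.398]
force: [0.7, 0.6, -1.0]
width: 0.023
```

Call:
move_arm(
  deltas=[
    [0, 0, 0, 0, 0, 0],
    [0, 0, 0, 0, 0, 0],
    [0, 0, 0, 0, 0, 0],
    [0, 0, 0, 0, 0, 0],
    [0, 0, 0, 0, 0, 0],
  ],
)

```text
t: 14.93
eef_pos: [0.532, -0.0709, 0.4931]
ee_rot: [-3.141, -0.0, -0.394]
force: [0.3, 0.6, -1.5]
width: 0.0235
```

Run:
```python
from h import *
s=shot("side","s5");t=shot("top","t5");st=arm.get_state();print(st["eef_pos"],st["ee_rot"],st["force"],st["width"])
b=lambda i:cv2.cvtColor(i,cv2.COLOR_RGB2BGR)
for c in("side","top"):
  print(c,[(np.round(r["xy"],1).tolist(),round(r["score"],2)) for r in arm.spot_point("cup",c)[:4]])
x,y,z=st["eef_pos"];print("pred foot",proj("side",(x,y,z-.334)),"rim",proj("side",(x,y,z-.284)),"top foot",proj("top",(x,y,z-.334)))
cv2.imwrite("pics/c5.png",np.hstack([cv2.resize(b(s)[170:290,250:370],(400,400),interpolation=3),cv2.resize(b(t)[165:265,285:385],(400,400),interpolation=3)]))
```

```text
[ 0.53215021 -0.07073526  0.49295456] [-3.14136359e+00 -3.50802683e-04 -3.94013022e-01] [ 0.61128573 -0.16310523 -1.67222931] 0.023449272830428636
side [([193.1, 369.3], 0.83), ([227.8, 381.0], 0.65), ([305.0, 229.3], 0.64)]
top [([153.2, 242.4], 0.84), ([152.5, 209.5], 0.82), ([316.0, 221.3], 0.6)]
pred foot [302.71018778 226.21317829] rim [302.09081907 211.07973606] top foot [313.49357764 220.90876036]
```

View pics/c5.png

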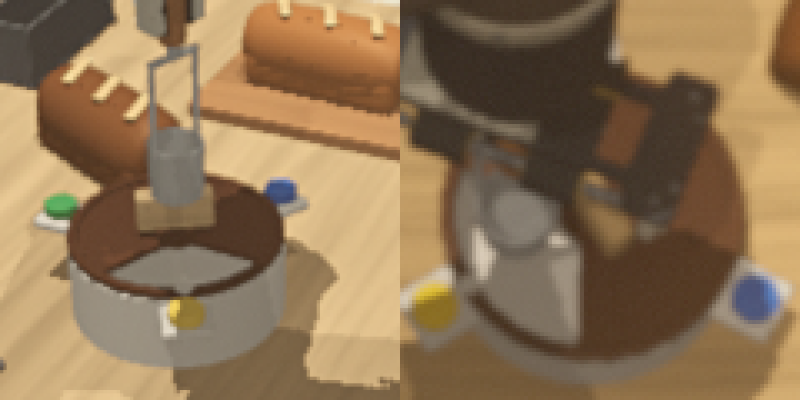

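Run:
```python
from h import *
np.set_printoptions(precision=4,suppress=True)
print("foot net",tri((316,221.3),(305,229.3)));print("rim eye",tri((315.0,218.9),(303.4,211.4)));print("pred rim top",proj("top",(.5321,-.0708,.209)))
for c in("top","side"):
  im=cv2.imread(f"pics/{c[0]}5.png");arm.grab_frame(c)
  for a in arm.masks_of("cup",c):
    if abs(a["xy"][0]-310)<25: ys,xs=np.nonzero(a["pixels"]);print(c,a["score"],a["xy"],xs.min(),xs.max(),ys.min(),ys.max())
```

```text
foot net (array([ 0.5319, -0.0778,  0.1452]), np.float64(0.005669361374586745))
rim eye (array([ 0.5267, -0.0734,  0.207 ]), np.float64(0.005185170943894084))
pred rim top [313.4909 215.4623]
top 0.84 [313.7, 220.1] 303 325 201 230
side 0.92 [305.3, 208.7] 294 311 162 231
```

Call:
move_arm(
  deltas=[
    [0, 0, -10, 0, 0, 0],
    [0, 0, -16, 0, 0, 0],
    [0, 0, -16, 0, 0, 0],
    [0, 0, -12, 0, 0, 0],
    [0, 0, -6, 0, 0, 0],
  ],
)

```text
t: 15.75
eef_pos: [0.5318, -0.0713, 0.4301]
ee_rot: [3.14, 0.003, -0.395]
force: [0.2, -0.2, -2.4]
width: 0.0233
```

Call:
move_arm(
  deltas=[
    [0, 0, -6, 0, 0, 0],
    [0, 0, -6, 0, 0, 0],
    [0, 0, -6, 0, 0, 0],
    [0, 0, -6, 0, 0, 0],
    [0, 0, -6, 0, 0, 0],
  ],
)

```text
t: 16.17
eef_pos: [0.5324, -0.0713, 0.4024]
ee_rot: [-3.141, -0.0, -0.395]
force: [0.1, 0.2, -2.0]
width: 0.0233
```

Run:
```python
from h import *
s=shot("side","s6");t=shot("top","t6");st=arm.get_state();print(st["eef_pos"],st["force"],st["moment"])
b=lambda i:cv2.cvtColor(i,cv2.COLOR_RGB2BGR)
cv2.imwrite("pics/c6.png",np.hstack([cv2.resize(b(s)[190:290,250:350],(400,400),interpolation=3),cv2.resize(b(t)[165:265,285:385],(400,400),interpolation=3)]))
```

```text
[ 0.53204957 -0.07129838  0.4016183 ] [-0.00187368 -1.24955946 -1.29668772] [-0.05405645  0.15468065  0.02548433]
```

View pics/c6.png

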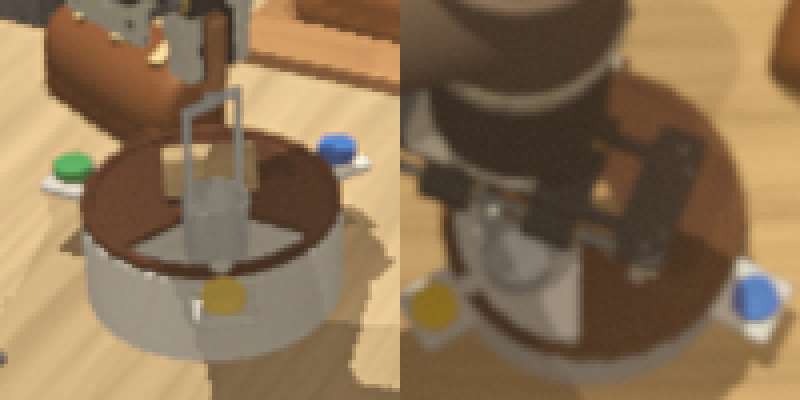

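The cup, at (215,225) in the side crop, is inside the opening with clearance all round and no contact force. I'll lower it further.

Call:
move_arm(
  deltas=[
    [0, 0, -8, 0, 0, 0],
    [0, 0, -10, 0, 0, 0],
    [0, 0, -10, 0, 0, 0],
    [0, 0, -10, 0, 0, 0],
    [0, 0, -8, 0, 0, 0],
  ],
)

```text
t: 16.68
eef_pos: [0.532, -0.0713, 0.355]
ee_rot: [3.141, 0.001, -0.395]
force: [-0.5, 0.3, -2.1]
width: 0.0235
```

Call:
move_arm(
  deltas=[
    [0, 0, -3, 0, 0, 0],
    [0, 0, -3, 0, 0, 0],
    [0, 0, -2, 0, 0, 0],
    [0, 0, -1, 0, 0, 0],
    [0, 0, 0, 0, 0, 0],
  ],
)

```text
t: 17.1
eef_pos: [0.5324, -0.0713, 0.3477]
ee_rot: [-3.141, -0.0, -0.395]
force: [1.2, -0.6, -2.3]
width: 0.0234
```

Call:
move_arm(
  deltas=[
    [0, 0, -1, 0, 0, 0],
    [0, 0, -1, 0, 0, 0],
    [0, 0, -1, 0, 0, 0],
    [0, 0, -1, 0, 0, 0],
    [0, 0, 0, 0, 0, 0],
  ],
)

```text
t: 17.52
eef_pos: [0.5323, -0.0713, 0.3435]
ee_rot: [3.142, 0.0, -0.395]
force: [0.9, 0.5, -2.1]
width: 0.0234
```

Call:
move_arm(
  deltas=[
    [0, 0, -1, 0, 0, 0],
    [0, 0, -1, 0, 0, 0],
    [0, 0, -1, 0, 0, 0],
    [0, 0, 0, 0, 0, 0],
    [0, 0, 0, 0, 0, 0],
  ],
)

```text
t: 17.93
eef_pos: [0.5324, -0.0713, 0.3408]
ee_rot: [-3.142, -0.0, -0.395]
force: [-0.1, -0.4, -0.6]
width: 0.0232
```

Call:
move_arm(
  deltas=[
    [0, 0, -0.7, 0, 0, 0],
    [0, 0, -0.7, 0, 0, 0],
    [0, 0, 0, 0, 0, 0],
    [0, 0, 0, 0, 0, 0],
    [0, 0, 0, 0, 0, 0],
  ],
)

```text
t: 18.35
eef_pos: [0.5328, -0.0713, 0.3407]
ee_rot: [-3.141, -0.002, -0.395]
force: [-1.5, 0.4, 8.1]
width: 0.0234
```

Contact came at TCP z 0.340, the predicted floor height, with 8 N. I'll release.

Call:
move_arm(
  deltas=[
    [0, 0, 0, 0, 0, 0],
    [0, 0, 0, 0, 0, 0],
    [0, 0, 0, 0, 0, 0],
    [0, 0, 0, 0, 0, 0],
    [0, 0, 0, 0, 0, 0],
  ],
  claw=0,
)

```text
t: 18.77
eef_pos: [0.5323, -0.0713, 0.339]
ee_rot: [3.141, 0.0, -0.395]
force: [-0.5, -0.6, -1.2]
width: 0.0513
```

Call:
move_arm(
  deltas=[
    [0, 0, 0, 0, 0, 0],
    [0, 0, 0, 0, 0, 0],
    [0, 0, 0, 0, 0, 0],
    [0, 0, 0, 0, 0, 0],
    [0, 0, 0, 0, 0, 0],
  ],
)

```text
t: 19.18
eef_pos: [0.5323, -0.0713, 0.3393]
ee_rot: [3.142, -0.0, -0.395]
force: [0.5, 0.3, -0.5]
width: 0.0842
```

Call:
move_arm(
  deltas=[
    [0, 0, 6, 0, 0, 0],
    [0, 0, 15, 0, 0, 0],
    [0, 0, 25, 0, 0, 0],
    [0, 0, 30, 0, 0, 0],
    [0, 0, 30, 0, 0, 0],
  ],
)

```text
t: 19.6
eef_pos: [0.532, -0.0714, 0.4467]
ee_rot: [3.141, 0.001, -0.395]
force: [0.4, -0.5, 0.1]
width: 0.0874
```

Call:
move_arm(
  deltas=[
    [-10, 20, 10, 0, 0, 0],
    [-10, 30, 0, 0, 0, 0],
    [-10, 30, 0, 0, 0, 0],
    [-10, 30, 0, 0, 0, 0],
    [-10, 20, 0, 0, 0, 0],
  ],
)

```text
t: 20.02
eef_pos: [0.4816, 0.0603, 0.456]
ee_rot: [-3.141, -0.001, -0.395]
force: [0.8, 0.4, 0.2]
width: 0.0876
```

Run:
```python
from h import *
np.set_printoptions(precision=4,suppress=True)
s=shot("side","s7");t=shot("top","t7");st=arm.get_state();print(st["eef_pos"],st["force"],st["width"])
b=lambda i:cv2.cvtColor(i,cv2.COLOR_RGB2BGR)
print("pred griptop",proj("side",(.5324,-.0713,.204)),proj("top",(.5324,-.0713,.204)))
cv2.imwrite("pics/c7.png",np.hstack([cv2.resize(b(s)[190:290,250:350],(400,400),interpolation=3),cv2.resize(b(t)[165:265,285:385],(400,400),interpolation=3)]))
```

```text
[0.4812 0.0607 0.4562] [-0.1698 -0.5329 -0.0566] 0.08775655303223086
pred griptop [302.1624 212.4935] [313.7013 215.9002]
```

View pics/c7.png

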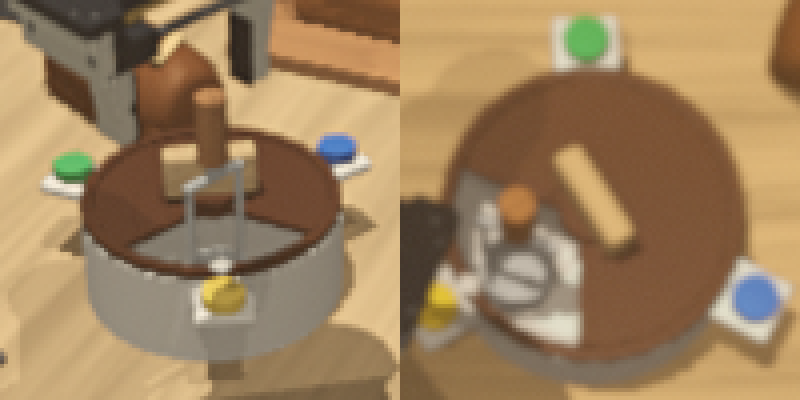

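The cup stands upright in the yellow compartment and the cap hasn't moved: the grip top is at (208,95) in the side crop and (518,205) in the top crop, as predicted. The gripper is clear.

```bash
python3 -c "
from station import arm
print(arm.job_done())"
```

```text
the job is handed in; nothing more can be done
None
```

The job is done and handed in at about 20 s of the 72 s allowed; the hand-in gave no verdict.

- **Cap:** I turned it about 114° by the wooden bar. The bar and the diamond mark then read about 121° from above, against 120.5° for the yellow tag. Two rougher readings, the opening's edges (mean 123°) and the network's opening point (119°), disagreed by up to 2.5°.
- **Unhooking:** I lifted the cup 50 mm straight up and drew it away towards the stand's −x side. Forces in the readings stayed under 3 N.
- **Placing:** I lowered the cup through the opening. It touched the floor at the predicted height with about 8 N, and only then did I let go.

The last side and top pictures show the cup standing upright in the yellow compartment. The cap is still in place, and the gripper is open and clear with about zero force.

Before lowering, two rough position estimates of the held cup from the pictures differed from the arm's own reading by 5–7 mm. The cup's outline in both views matched that reading within about 1 pixel, so I went by the arm's reading.

I saw nothing disturbed in the crops around the canister, but I did not check the whole scene again at the end.

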